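Isolate the burn-in plate and box up the transformer cans

TASK

Switch the burn-in plate off and make it safe: turn the isolator handle fully to off and only then swing its lockout hasp fully out; do not touch the transformer cans before that is done. Then move every small round can from the plate into the carry box, standing upright on the floor of the box; they are shock-sensitive, so grip them lightly (never more than 45 N) and set them down rather than dropping them. Finally put the lid on the box so that it sits down flat all round, with the isolator still off and hasp still out, and leave the other things on the bench where they are.

Things in the scene. Friction and masses are not known exactly. Their poses are not given: they have to be found in the camera images.
- isolator: grey isolator enclosure fixed face up on the bench, 120 mm (its x) by 150 mm (its y) by 60 mm high; origin under its centre. Its rotary handle turns on the top face 30 mm towards its -y from the centre; the lockout hasp lies on the top face near its +y edge
- handle_grip (a point): centre of the isolator's red bar handle, on its upright turning axis. The bar is 76 mm long (along this point's x, with the white pointer mark on its +x end), 14 mm wide (y) and 32 mm tall: it reaches 16 mm above and below this point, on a 40 mm disc whose top is 16 mm below this point; the enclosure's top is 27 mm below this point
- isolator_handle (a joint): angle of the isolator handle, rad: 0 = on (bar along the enclosure's x), 1.5 = off, at the end stop (bar nearly along its y). It grows anticlockwise seen from above; stiff (0.12 N m of friction, no spring), stays where it is left
- hasp_pin (a point): middle of the round upright steel finger-pin at the free end of the lockout hasp, 11 mm diameter; it reaches 16 mm above and below this point. The hasp is a flat steel arm 84 x 14 x 4 mm, just above the enclosure's top, its upper face 16 mm below this point
- hasp_pivot (a point): the hasp's upright hinge axis, at the arm's upper face; the pin is 70 mm from it along this point's x
- isolator_hasp (a joint): angle of the lockout hasp, rad: 0 = folded in (arm along the enclosure's +x, above its top face), 1.57 = swung fully out (arm along the enclosure's +y, sticking out beyond its edge), both with end stops. It grows anticlockwise seen from above; light friction (0.05 N m, no spring), stays where it is left
- plate: fixed aluminium burn-in plate, 250 mm (its x) by 180 mm (its y), 4 mm thick, on which the cans stand; a black terminal strip 20 mm wide and 18 mm high runs along its +x edge, outside the plate; origin under its centre
- carrybox: grey open-topped carry box with dark floor lining, fixed on the bench, 175 x 175 mm outside, 50 mm high, walls and floor 5 mm thick; inside 165 x 165 mm; origin under its centre, axes along its sides
- lid_grip (a point): centre of the black bar handle on top of the carry box's loose grey lid: 70 mm long (along this point's x), 14 mm wide (y), 34 mm tall (17 mm above and below this point, where the lid plate's top is). The lid's underside is 28 mm below this point. With the lid seated on the box this point is 72 mm above the bench
- can0_center (a point): centre of a shock-sensitive transformer in a plain round metal can, one of up to six alike, four to six of them present; 38 mm diameter, 34 mm tall (17 mm above and below this point), 60 to 130 g, its z is up when upright. Must not be squeezed hard: the finger forces on a can, summed over both fingers, must stay under 90 N (that is a grip of 45 N; 20 to 30 N a finger is plenty to lift it)
- can1_center (a point): centre of a shock-sensitive transformer in a plain round metal can, like can0; 38 mm diameter, 34 mm tall (17 mm above and below this point), 60 to 130 g, its z is up when upright
- can2_center (a point): centre of a shock-sensitive transformer in a plain round metal can, like can0; 38 mm diameter, 34 mm tall (17 mm above and below this point), 60 to 130 g, its z is up when upright
- can3_center (a point): centre of a shock-sensitive transformer in a plain round metal can, like can0; 38 mm diameter, 34 mm tall (17 mm above and below this point), 60 to 130 g, its z is up when upright
- can4_center (a point): centre of a shock-sensitive transformer in a plain round metal can, like can0; 38 mm diameter, 34 mm tall (17 mm above and below this point), 60 to 130 g, its z is up when upright
- can5_center (a point): centre of a shock-sensitive transformer in a plain round metal can, like can0; 38 mm diameter, 34 mm tall (17 mm above and below this point), 60 to 130 g, its z is up when upright
- mug: bystander: blue mug, 80 mm across, 90 mm tall; origin under its centre
- tape: bystander: orange roll of tape lying flat, 90 mm across, 24 mm high; origin under its centre
- screwdriver: bystander: screwdriver lying on the bench; handle towards its -x
- jar: bystander: small closed jar, 56 mm across, 70 mm tall; origin under its centre
- brush: bystander: brush lying on the bench; handle towards its -x
- toroid: bystander: big black round transformer, 72 mm across, 34 mm high; not one of the cans; origin under its centre
- lid: the loose lid that carries lid_grip, 180 g: a plate 175 x 175 x 5 mm with a 155 x 155 x 6 mm step underneath that drops inside the box walls with 5 mm to spare on each side; it fits in any of four quarter turns; origin at the centre of its underside, axes along its sides
Not all that is in view belongs to the job. Leave any red look-alike of the part that bears can5_center alone.

How it is judged:
On the way, in this order (a step that is already met when the one before it is completed fails the run):
1. the isolator handle is turned to off (value of joint isolator_handle above 1.35 rad), for 0.2 s.
2. the lockout hasp is swung out (value of joint each of isolator_handle, isolator_hasp above 1.35 rad), for 0.2 s.
3. every can stands upright in the carry box, released (x of can0_center in the frame of carrybox between -0.08 and 0.08 m and y of can0_center in the frame of carrybox between -0.08 and 0.08 m and z of each of can0_center, can1_center, can2_center, can3_center, can4_center, can5_center in the frame of carrybox below 0.03 m and angle between each of can0_center, can1_center, can2_center, can3_center, can4_center, can5_center's own z axis and vertical below 0.15 rad and x of can1_center in the frame of carrybox between -0.08 and 0.08 m and y of can1_center in the frame of carrybox between -0.08 and 0.08 m and x of can2_center in the frame of carrybox between -0.08 and 0.08 m and y of can2_center in the frame of carrybox between -0.08 and 0.08 m and x of can3_center in the frame of carrybox between -0.08 and 0.08 m and y of can3_center in the frame of carrybox between -0.08 and 0.08 m and x of can4_center in the frame of carrybox between -0.08 and 0.08 m and y of can4_center in the frame of carrybox between -0.08 and 0.08 m and x of can5_center in the frame of carrybox between -0.08 and 0.08 m and y of can5_center in the frame of carrybox between -0.08 and 0.08 m and contact force between the fingers and can0 below 0.1 N and contact force between the fingers and can1 below 0.1 N and contact force between the fingers and can2 below 0.1 N and contact force between the fingers and can3 below 0.1 N and contact force between the fingers and can4 below 0.1 N and contact force between the fingers and can5 below 0.1 N), for 0.2 s.
At the end, for the whole second after the job is handed in: handle within 0.15 rad of its off stop; hasp more than 1.35 rad out; every can inside the carry box, on its floor, upright within 0.15 rad; lid centred on the box within 8 mm, seated flat (height within 4 mm, tilt under 0.04 rad) and at rest (all of step 2 and x of can0_center in the frame of carrybox between -0.08 and 0.08 m and y of can0_center in the frame of carrybox between -0.08 and 0.08 m and z of each of can0_center, can1_center, can2_center, can3_center, can4_center, can5_center in the frame of carrybox below 0.03 m and angle between each of can0_center, can1_center, can2_center, can3_center, can4_center, can5_center's own z axis and vertical below 0.15 rad and x of can1_center in the frame of carrybox between -0.08 and 0.08 m and y of can1_center in the frame of carrybox between -0.08 and 0.08 m and x of can2_center in the frame of carrybox between -0.08 and 0.08 m and y of can2_center in the frame of carrybox between -0.08 and 0.08 m and x of can3_center in the frame of carrybox between -0.08 and 0.08 m and y of can3_center in the frame of carrybox between -0.08 and 0.08 m and x of can4_center in the frame of carrybox between -0.08 and 0.08 m and y of can4_center in the frame of carrybox between -0.08 and 0.08 m and x of can5_center in the frame of carrybox between -0.08 and 0.08 m and y of can5_center in the frame of carrybox between -0.08 and 0.08 m and x of lid_grip in the frame of carrybox between -0.008 and 0.008 m and y of lid_grip in the frame of carrybox between -0.008 and 0.008 m and z of lid_grip in the frame of carrybox between 0.068 and 0.075 m and angle between lid_grip's own z axis and vertical below 0.04 rad and linear speed of lid below 0.02 m/s); the robot touches nothing.
It fails at once if the hasp is swung out while the handle is not off (value of joint isolator_hasp above 0.5 rad and value of joint isolator_handle below 1.2 rad).
It fails at once if a can is touched by the fingers before the isolator is off and its hasp is out ((contact force between the fingers and can0 above 0.5 N or contact force between the fingers and can1 above 0.5 N or contact force between the fingers and can2 above 0.5 N or contact force between the fingers and can3 above 0.5 N or contact force between the fingers and can4 above 0.5 N or contact force between the fingers and can5 above 0.5 N) and value of joint any of isolator_handle, isolator_hasp below 1.3 rad).
It fails at once if a can is squeezed: finger forces on it, summed, over 90 N (contact force between the fingers and can0 above 90 N or contact force between the fingers and can1 above 90 N or contact force between the fingers and can2 above 90 N or contact force between the fingers and can3 above 90 N or contact force between the fingers and can4 above 90 N or contact force between the fingers and can5 above 90 N).
It fails at once if a can is let go more than 30 mm above the floor of the box or the plate ((height (world z) of can0_center above 0.052 m and contact force between the fingers and can0 below 0.05 N) or (height (world z) of can1_center above 0.052 m and contact force between the fingers and can1 below 0.05 N) or (height (world z) of can2_center above 0.052 m and contact force between the fingers and can2 below 0.05 N) or (height (world z) of can3_center above 0.052 m and contact force between the fingers and can3 below 0.05 N) or (height (world z) of can4_center above 0.052 m and contact force between the fingers and can4 below 0.05 N) or (height (world z) of can5_center above 0.052 m and contact force between the fingers and can5 below 0.05 N)).
It fails at once if a bystander (mug, tape, screwdriver, jar, brush, big black transformer) is moved over 30 mm (distance of any of mug, tape, screwdriver, jar, brush, toroid from where it was at the start of the episode above 0.03 m).
Of can0, can1, can2, can3, can4, can5 only 4 to 6 are there at a start; the rules pass over those that are not, and their reading is None.
At some moment in a run one of can0, can1, can2, can3, can4, can5, lid may be knocked a few centimetres aside while the robot is not near it.
It also fails if it takes over 210 s, if anything falls off the work surface, if the arm or the gripper's body presses on something with over 40 N, if the wrist force passes 120 N, or if a joint passes its speed limit or range.

ROBOT

A 6-joint arm with a two-finger parallel gripper is mounted at the origin on the work surface. World frame = base frame: x ahead of the robot, y to its left, z up, the work surface at z = 0. Lengths are in m, angles in rad, forces in N, time in s.
With the tool pointing down it reaches from about 0.3 to 0.85 m from the base axis. Payload 4.2 kg.
Tool frame: the origin (TCP) lies between the finger pads; the fingertips stand 25 mm ahead of it and the grasp point (between the pads) lies 6 mm ahead of it (tips_ahead is the distance from the TCP to the fingertips, in m); z points along the fingers, y is the line along which they close (so a half turn about z gives the same grasp; the last joint's range is limited). The gripper opens to 91 mm and grips with 3 to 60 N. Pads are 32 mm wide; open, the fingers measure 118 mm over their backs; the gripper's body (76 mm by 178 mm) begins 60 mm behind the grasp point.
Start: joints at [1.272, 0.32, 1.565, -0, 1.257, -0.02], TCP at [0.158, 0.553, 0.239] pointing down, gripper open.
Joint ranges: [-3.11, 3.11], [-0.84, 2.01], [0.21, 2.61], [-1.34, 4.49], [0.05, 2.63], [-2.56, 2.56]. Speed limits (rad/s): [2.57, 2.57, 3.14, 3.14, 3.14, 3.14].

INTERFACE

Orientations are given as a rotation vector (axis times angle).
In Python, from rig import get_state, get_image, finish_job, tips_ahead gives the robot as it stands. The module is installed in compiled form; this text tells all that it offers.
- The arm moves only by the tool servo_tool, never from a script. Its argument "steps" is a list of rows, each an object of numbers: "gripper": the finger opening in mm, from 0 to 91.2; "tx", "ty", "tz": the shift along the tool's x, y, z in mm; "yaw": the turn about the tool's z in units of 8 degrees (1.0 is 8 degrees). A call has 1 to 8 rows; each row is the pose to reach, as a shift and turn from the pose commanded when the call began, along the tool's axes at that moment; what a row does not reach only later rows make up. A row lasts 1/10 s, in which the tool goes at most 50 mm and 8.59 degrees, less where a joint would pass 70% of its speed; a pose out of reach is approached as far as the arm can. A call with a gripper value outside its range is refused whole. The fingers move at their own pace and stop on an object; the grip force is fixed at half the most. Time passes only in rows, so rows that repeat a pose let the fingers close. It gives the time, the measured TCP pose, the force, the opening and the grip force at its end, in the units of the state.
- get_state(): the state, without advancing time (a new reading comes with each control period).
- get_image(name): name is "scene" or "top" or "wrist"; returns a dict with "image" (400x640x3 uint8, blue, green, red), "z_map" (400x640 float32, m along the optical axis (not along the pixel's ray), 0 where there is no reading), "fovy" (degrees; the focal length in pixels is half the picture's height over the tangent of half this angle, whatever the lens; pixels are square), "cx", "cy" (the principal point, pixels), "k1" (the pictures are not rectified: a ray, as slopes to the right and down, at radius r is drawn at 1 + k1 r^2 times it, then the intrinsics apply), "R" (3x3) and "t" (3): a world point X has camera coordinates R X + t. Camera axes: x right, y down, z forward; pixel columns grow to the right and rows downward; lengths in m; the calibration is good to about 2 mm. A picture is of the moment at which its call begins.
- finish_job(): hands the job in; it is judged then, once.
The state is a dict: "clock": time; "joint_positions": joint angles; "joint_velocities": joint speeds; "tau": joint torques, N m; "position": TCP position; "tool_rot": TCP orientation; "contact_force": force on the tool from outside, world axes, zero at the start; "torque": the same for the moment, N m; "width": finger opening in m; "finger_force": force on a finger pad.
Only numpy, scipy, OpenCV 4.12 (cv2) and the standard library are available. Lean on these libraries where they do the work, as an engineer would, in place of code of your own. Each camera call takes 0.05 s, during which the arm holds its last target. There are 200 camera calls.

## Working session

There is one attempt and no reset: what is moved stays moved. The work goes in short steps, Python scripts to look and compute and a tool call to move; the robot and the scene stay as the last step left them, time stands still between calls to the robot, and variables do not carry over. Pictures are saved under pics/ and viewed, at most 14 in all, crops included, and the job is handed in when it is done.

Besides the shell and the picture viewer there is one more tool, called after "Emit:" as a command line: name --argument value ..., lists and objects as JSON in quotes. servo_tool: Moves the arm, as the interface text tells. Its arguments: {"type":"object","properties":{"steps":{"type":"array"}},"required":["steps"]}

```bash
mkdir -p pics; cat > h.py <<'E'
import numpy as np, cv2
from rig import get_state, get_image
from scipy.spatial.transform import Rotation as Ro
def cloud(d):
    z=d["z_map"]; H,W=z.shape; f=H/2/np.tan(np.radians(d["fovy"])/2)
    K=np.array([[f,0,d["cx"]],[0,f,d["cy"]],[0,0,1.]])
    v,u=np.mgrid[:H,:W]
    p=cv2.undistortPoints(np.stack([u,v],-1).reshape(-1,1,2).astype(float),K,np.array([d["k1"],0,0,0,0.])).reshape(H,W,2)
    C=np.dstack([p*z[...,None],z])
    X=(C-np.array(d["t"]))@np.array(d["R"]); X[z==0]=np.nan
    return X
def save(d,n): cv2.imwrite("pics/%s.png"%n,d["image"])
def rel(x,y,z=None):
    s=get_state(); R=Ro.from_rotvec(s["tool_rot"]).as_matrix(); p=np.array(s["position"])
    return np.round(R.T@(np.array([x,y,p[2] if z is None else z])-p)*1000,1)
E
python3 - <<'E'
from h import *
s=get_state();print({k:np.round(v,3) for k,v in s.items()}, Ro.from_rotvec(s["tool_rot"]).as_matrix().round(3))
for n in ["top","scene"]:
    d=get_image(n);save(d,n);np.save(n+".npy",cloud(d));np.save(n+"_i.npy",d["image"])
    print(n,d["fovy"],d["R"],d["t"])
E
```

```text
{'clock': np.float64(0.0), 'joint_positions': array([ 1.272,  0.32 ,  1.566, -0.   ,  1.257, -0.02 ]), 'joint_velocities': array([ 0.   , -0.   ,  0.001, -0.001,  0.   ,  0.001]), 'tau': array([ -0.   , -41.246, -23.197,   0.073,   0.046,  -0.   ]), 'position': array([0.158, 0.552, 0.238]), 'tool_rot': array([-4.370e-01, -3.111e+00,  3.000e-03]), 'contact_force': array([-0.261, -0.913, -0.8  ]), 'torque': array([-0.015, -0.026, -0.014]), 'finger_force': np.float64(0.0), 'width': np.float64(0.091)} [[-0.961  0.275 -0.001]
 [ 0.275  0.961 -0.002]
 [ 0.    -0.002 -1.   ]]
top 46.59652483796508 [[ 1.22963869e-02 -9.99924314e-01 -4.06896077e-04]
 [-9.81644569e-01 -1.19941398e-02 -1.90342009e-01]
 [ 1.90322722e-01  2.73994631e-03 -9.81717757e-01]] [0.03576036 0.59423397 1.26725446]
scene 54.77303915431798 [[ 0.11693534  0.99301855 -0.01550108]
 [ 0.53886482 -0.07655074 -0.83890684]
 [-0.83423668  0.08974487 -0.54405425]] [-0.13090213 -0.25298035  1.7456032 ]
```

View pics/top.png

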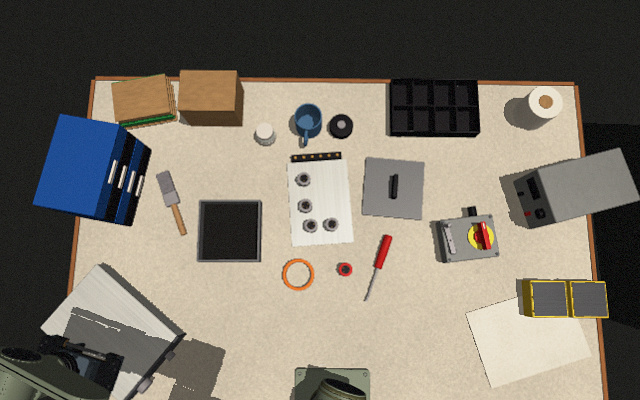

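View pics/scene.png

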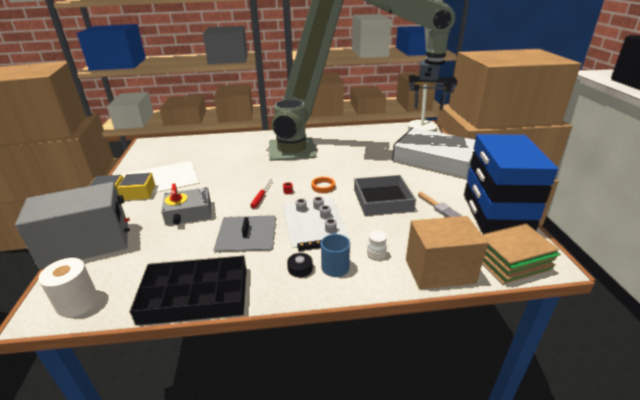

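The top view shows four cans on the plate at (303,179), (305,206), (310,226) and (331,225), and a red look-alike at (345,269). The box is at (229,231), the lid at (393,188) and the isolator at (469,238). I'll measure these next.

```bash
python3 - <<'E'
from h import *
X=np.load("top.npy");I=np.load("top_i.npy")
v,u=np.mgrid[:400,:640]
def reg(u0,u1,v0,v1,z0,z1):
    m=(u>=u0)&(u<u1)&(v>=v0)&(v<v1)&(X[...,2]>z0)&(X[...,2]<z1); return m
def rect(n,m):
    P=X[m]; r=cv2.minAreaRect(P[:,:2].astype(np.float32)); print(n,np.round(r[0],4),np.round(r[1],3),round(r[2],1),"z",np.round(np.median(P[:,2]),4),len(P))
rect("box",reg(192,268,193,268,.04,.06))
rect("lid",reg(355,430,150,225,.004,.02)); rect("lidbar",reg(380,405,165,210,.03,.06))
rect("iso",reg(430,505,205,270,.052,.066)); rect("handle",reg(465,500,215,255,.08,.12))
rect("hasp?",reg(430,462,210,265,.0725,.12))
rect("toroid",reg(325,358,110,142,.025,.05))
m=reg(285,352,162,245,.03,.05).astype(np.uint8)
n,l,st,c=cv2.connectedComponentsWithStats(m)
for i in range(1,n):
    if st[i,4]>8:
        P=X[l==i]; cc,r=cv2.minEnclosingCircle(P[:,:2].astype(np.float32)); print("can",np.round(cc,4),round(r,4),P[:,2].mean().round(4),st[i,4])
rect("plate",reg(280,360,155,250,.001,.01))
for p in [(300,274),(345,269),(385,245),(368,298),(308,120),(264,132),(472,211)]: print(p,X[p[1],p[0]].round(3))
a=cv2.resize(I[205:270,430:505],None,fx=8,fy=8,interpolation=cv2.INTER_CUBIC); cv2.imwrite("pics/iso.png",a)
E
```

```text
box [0.4797 0.2958] [0.174 0.175] 0.9 z 0.049 553
lid [ 0.6175 -0.1777] [0.225 0.225] 0.6 z 0.0109 3411
lidbar [ 0.6143 -0.178 ] [0.015 0.071] 84.6 z 0.044 134
iso [ 0.4639 -0.3808] [0.12  0.153] 7.3 z 0.0603 1771
handle [ 0.4675 -0.4104] [0.075 0.016] 10.1 z 0.1019 223
hasp? [ 0.4599 -0.3214] [0.081 0.013] 14.7 z 0.0753 53
toroid [ 0.7979 -0.0217] [0.069 0.069] 87.2 z 0.0334 430
can [0.6338 0.0871] 0.0197 0.0378 139
can [0.5552 0.0804] 0.0198 0.0379 142
can [0.5013 0.0046] 0.0193 0.0379 143
can [0.4973 0.0639] 0.0195 0.0376 145
plate [0.5709 0.038 ] [0.282 0.238] 0.8 z 0.0041 4516
(300, 274) [0.358 0.092 0.002]
(345, 269) [ 0.373 -0.036  0.031]
(385, 245) [ 0.442 -0.15   0.031]
(368, 298) [ 0.293 -0.103  0.003]
(308, 120) [ 0.823  0.076 -0.   ]
(264, 132) [0.762 0.202 0.066]
(472, 211) [ 0.541 -0.399  0.042]
```

View pics/iso.png

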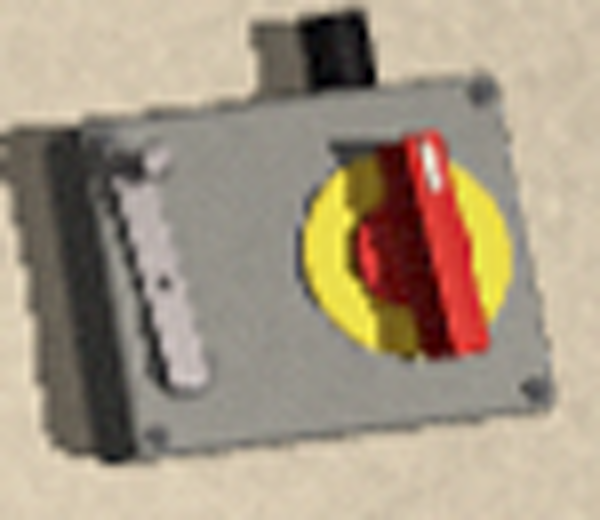

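The crop shows the handle with its pointer up (+x, so on) at about (445,240). The hasp is folded in, its pin near the top at (155,160) and its pivot near the bottom. Measured sizes match the given ones. I'll refine the pin and work out the moves.

```bash
python3 - <<'E'
from h import *
X=np.load("top.npy")
v,u=np.mgrid[:400,:640]
m=(u>438)&(u<462)&(v>212)&(v<262)&(X[...,2]>.064)
c=np.array([.4639,-.3808]);a=np.radians(7.3);R=np.array([[np.cos(a),-np.sin(a)],[np.sin(a),np.cos(a)]])
for p,q in zip(X[m],np.c_[u[m],v[m]]):
    print(q,((p[:2]-c)@R).round(3),p[2].round(3),end=' | ')
print(rel(.45,.1,.25), rel(.467,-.41,.25))
E
```

```text
[461 218] [0.055 0.015] 0.065 | [453 219] [0.055 0.037] 0.065 | [448 220] [0.054 0.052] 0.065 | [450 220] [0.054 0.046] 0.064 | [444 221] [0.053 0.063] 0.064 | [454 221] [0.05  0.035] 0.064 | [441 222] [0.051 0.073] 0.066 | [443 222] [0.05  0.068] 0.068 | [456 222] [0.046 0.031] 0.065 | [445 223] [0.046 0.063] 0.069 | [446 223] [0.046 0.06 ] 0.068 | [447 223] [0.043 0.067] 0.101 | [448 223] [0.042 0.065] 0.104 | [449 223] [0.042 0.062] 0.103 | [450 223] [0.042 0.058] 0.1 | [454 223] [0.044 0.037] 0.065 | [458 223] [0.043 0.025] 0.064 | [443 224] [0.044 0.069] 0.069 | [444 224] [0.044 0.067] 0.073 | [445 224] [0.043 0.066] 0.08 | [446 224] [0.041 0.068] 0.095 | [447 224] [0.04  0.068] 0.103 | [448 224] [0.04  0.065] 0.102 | [449 224] [0.04  0.061] 0.1 | [450 224] [0.039 0.06 ] 0.104 | [454 224] [0.041 0.037] 0.064 | [440 225] [0.043 0.076] 0.064 | [443 225] [0.041 0.071] 0.074 | [444 225] [0.041 0.068] 0.073 | [445 225] [0.04  0.066] 0.078 | [446 225] [0.039 0.068] 0.091 | [447 225] [0.038 0.067] 0.099 | [448 225] [0.037 0.065] 0.102 | [449 225] [0.037 0.063] 0.102 | [450 225] [0.036 
[... 5384 characters left out ...]
] 0.068 | [446 252] [-0.033  0.072] 0.064 | [450 252] [-0.034  0.062] 0.066 | [451 252] [-0.035  0.061] 0.073 | [452 252] [-0.035  0.059] 0.075 | [453 252] [-0.036  0.055] 0.071 | [454 252] [-0.036  0.051] 0.067 | [455 252] [-0.036  0.05 ] 0.073 | [450 253] [-0.037  0.062] 0.065 | [451 253] [-0.038  0.061] 0.07 | [452 253] [-0.038  0.057] 0.066 | [453 253] [-0.038  0.054] 0.068 | [454 253] [-0.038  0.052] 0.069 | [448 254] [-0.039  0.068] 0.066 | [461 254] [-0.043  0.032] 0.065 | [449 255] [-0.042  0.066] 0.065 | [446 256] [-0.044  0.074] 0.066 | [447 256] [-0.044  0.071] 0.065 | [455 256] [-0.047  0.05 ] 0.067 | [453 258] [-0.052  0.056] 0.064 | [-405.1 -354.6  -11.3] [-561.8 -840.2  -10.5]
```

Emit:
servo_tool --steps '[{"tx":-405,"ty":-355,"tz":-11,"yaw":8},{"tx":-405,"ty":-355,"tz":-11,"yaw":8},{"tx":-405,"ty":-355,"tz":-11,"yaw":8},{"tx":-405,"ty":-355,"tz":-11,"yaw":8},{"tx":-405,"ty":-355,"tz":-11,"yaw":8},{"tx":-405,"ty":-355,"tz":-11,"yaw":8},{"tx":-405,"ty":-355,"tz":-11,"yaw":8},{"tx":-405,"ty":-355,"tz":-11,"yaw":8}]'

```text
invalid input at $.steps[0]: expected keys gripper, tx, ty, tz, yaw
```

```bash
cat > rel.py <<'E'
import sys
from h import *
s=get_state();R=Ro.from_rotvec(s["tool_rot"]).as_matrix()
print("t",round(s["clock"],2),"pos",np.round(s["position"],4),"yang",np.degrees(np.arctan2(R[1,1],R[0,1])).round(1),"tilt",R[:,2].round(3),"q",np.round(s["joint_positions"],2),"w",round(s["width"],4),"F",np.round(s["contact_force"],1))
a=list(map(float,sys.argv[1:]))
for i in range(0,len(a),3): print(rel(*a[i:i+3]))
E
python3 rel.py .467 -.41 .2
```

```text
t 0.1 pos [0.1581 0.5524 0.2382] yang 74.0 tilt [-0.    -0.002 -1.   ] q [ 1.27  0.32  1.57  0.    1.26 -0.02] w 0.0914 F [-0.6 -0.9 -0.2]
[-561.8 -840.2   39.5]
```

Emit:
servo_tool --steps '[{"gripper":40,"tx":-405,"ty":-355,"tz":-11,"yaw":8},{"gripper":40,"tx":-405,"ty":-355,"tz":-11,"yaw":8},{"gripper":40,"tx":-405,"ty":-355,"tz":-11,"yaw":8},{"gripper":40,"tx":-405,"ty":-355,"tz":-11,"yaw":8},{"gripper":40,"tx":-405,"ty":-355,"tz":-11,"yaw":8},{"gripper":40,"tx":-405,"ty":-355,"tz":-11,"yaw":8},{"gripper":40,"tx":-405,"ty":-355,"tz":-11,"yaw":8},{"gripper":40,"tx":-405,"ty":-355,"tz":-11,"yaw":8}]'

```text
clock: 0.9
position: [0.3753, 0.2147, 0.2471]
tool_rot: [-2.023, -2.403, -0.0]
contact_force: [1.8, 1.0, 0.3]
width: 0.0399
finger_force: 0.0
```

```bash
python3 rel.py .467 -.41 .22
```

```text
t 0.9 pos [0.3753 0.2147 0.2471] yang 9.8 tilt [ 0.  0. -1.] q [0.49 0.09 1.85 0.   1.21 0.32] w 0.0399 F [1.8 1.  0.3]
[-631.2  -16.    27. ]
```

Emit:
servo_tool --steps '[{"gripper":40,"tx":-631,"ty":-16,"tz":27,"yaw":11.2},{"gripper":40,"tx":-631,"ty":-16,"tz":27,"yaw":11.2},{"gripper":40,"tx":-631,"ty":-16,"tz":27,"yaw":11.2},{"gripper":40,"tx":-631,"ty":-16,"tz":27,"yaw":11.2},{"gripper":40,"tx":-631,"ty":-16,"tz":27,"yaw":11.2},{"gripper":40,"tx":-631,"ty":-16,"tz":27,"yaw":11.2},{"gripper":40,"tx":-631,"ty":-16,"tz":27,"yaw":11.2},{"gripper":40,"tx":-631,"ty":-16,"tz":27,"yaw":11.2}]'

```text
clock: 1.7
position: [0.434, -0.1806, 0.2298]
tool_rot: [-3.028, -0.836, -0.0]
contact_force: [1.5, 0.4, 0.0]
width: 0.0399
finger_force: 0.0
```

```bash
python3 rel.py .467 -.41 .22
```

```text
t 1.7 pos [ 0.434  -0.1806  0.2298] yang -59.1 tilt [-0.  0. -1.] q [-0.42  0.16  1.81  0.    1.18  0.61] w 0.0399 F [1.5 0.4 0. ]
[-89.4 213.8   9.6]
```

Emit:
servo_tool --steps '[{"gripper":40,"tx":-89,"ty":214,"tz":10,"yaw":2.6},{"gripper":40,"tx":-89,"ty":214,"tz":10,"yaw":2.6},{"gripper":40,"tx":-89,"ty":214,"tz":10,"yaw":2.6},{"gripper":40,"tx":-89,"ty":214,"tz":10,"yaw":2.6},{"gripper":40,"tx":-89,"ty":214,"tz":10,"yaw":2.6},{"gripper":40,"tx":-89,"ty":214,"tz":10,"yaw":2.6},{"gripper":40,"tx":-89,"ty":214,"tz":10,"yaw":2.6}]'

```text
clock: 2.4
position: [0.4689, -0.4076, 0.2189]
tool_rot: [-3.126, -0.285, 0.002]
contact_force: [0.2, 0.4, -0.3]
width: 0.0396
finger_force: 0.0
```

```bash
python3 rel.py .467 -.41 .101; python3 - <<'E'
from h import *
d=get_image("wrist");save(d,"w1");X=cloud(d);np.save("w1.npy",X)
m=(X[...,2]>.085)&(X[...,2]<.115)&(abs(X[...,0]-.467)<.06)&(abs(X[...,1]+.41)<.06)
if m.sum()>30: print(m.sum(),cv2.minAreaRect(X[m][:,:2].astype(np.float32)))
m=(X[...,2]>.085)&(X[...,2]<.115)&(abs(X[...,0]-.4925)<.03)&(abs(X[...,1]+.313)<.03)
print(m.sum(), X[m].mean(0) if m.sum() else 0)
E
```

```text
t 2.4 pos [ 0.4689 -0.4076  0.2189] yang -79.6 tilt [-0.001  0.002 -1.   ] q [-0.73  0.41  1.48  0.    1.26  0.65] w 0.0396 F [ 0.2  0.4 -0.3]
[ -2.2   2.3 117.9]
1353 ((0.4685571789741516, -0.4119907319545746), (0.0764298290014267, 0.01331282127648592), 10.36848258972168)
183 [ 0.49604251 -0.31593833  0.09804854]
```

View pics/w1.png

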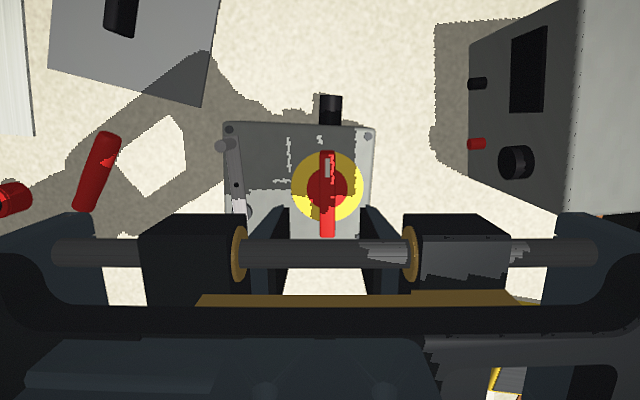

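The wrist view shows the handle at (327,195) and the hasp pin at (225,147). I'll refine, descend, and grip the bar.

Emit:
servo_tool --steps '[{"gripper":40,"tx":-1,"ty":4,"tz":40,"yaw":0},{"gripper":40,"tx":-1,"ty":4,"tz":80,"yaw":0},{"gripper":40,"tx":-1,"ty":4,"tz":105,"yaw":0},{"gripper":40,"tx":-1,"ty":4,"tz":117,"yaw":0},{"gripper":40,"tx":-1,"ty":4,"tz":117,"yaw":0},{"gripper":10,"tx":-1,"ty":4,"tz":117,"yaw":0},{"gripper":5,"tx":-1,"ty":4,"tz":117,"yaw":0},{"gripper":5,"tx":-1,"ty":4,"tz":117,"yaw":0}]'

```text
clock: 3.25
position: [0.4698, -0.4121, 0.1046]
tool_rot: [3.127, 0.286, 0.003]
contact_force: [-0.4, 7.0, 5.5]
width: 0.0191
finger_force: 4.3
```

Emit:
servo_tool --steps '[{"gripper":5,"tx":0,"ty":0,"tz":0,"yaw":-0.7},{"gripper":5,"tx":0,"ty":0,"tz":0,"yaw":-1.4},{"gripper":5,"tx":0,"ty":0,"tz":0,"yaw":-2.1},{"gripper":5,"tx":0,"ty":0,"tz":0,"yaw":-2.8},{"gripper":5,"tx":0,"ty":0,"tz":0,"yaw":-3.5},{"gripper":5,"tx":0,"ty":0,"tz":0,"yaw":-4.2},{"gripper":5,"tx":0,"ty":0,"tz":0,"yaw":-4.9},{"gripper":5,"tx":0,"ty":0,"tz":0,"yaw":-5.5}]'

```text
clock: 4.05
position: [0.4688, -0.4088, 0.1043]
tool_rot: [-2.787, -1.439, -0.003]
contact_force: [-1.2, 9.6, 7.7]
width: 0.0136
finger_force: 30.0
```

```bash
python3 rel.py .4685 -.412 .101
```

```text
t 4.05 pos [ 0.4688 -0.4088  0.1043] yang -35.4 tilt [-0.001  0.006 -1.   ] q [-0.74  0.5   1.63  0.    1.01 -0.12] w 0.0136 F [-1.2  9.6  7.7]
[-2.7  1.6  3.3]
```

Emit:
servo_tool --steps '[{"gripper":5,"tx":-1,"ty":1,"tz":0,"yaw":-0.7},{"gripper":5,"tx":-1,"ty":1,"tz":0,"yaw":-1.4},{"gripper":5,"tx":-1,"ty":1,"tz":0,"yaw":-2.1},{"gripper":5,"tx":-1,"ty":1,"tz":0,"yaw":-2.8},{"gripper":5,"tx":-1,"ty":1,"tz":0,"yaw":-3.5},{"gripper":5,"tx":-1,"ty":1,"tz":0,"yaw":-4.2},{"gripper":5,"tx":-1,"ty":1,"tz":0,"yaw":-4.9},{"gripper":5,"tx":-1,"ty":1,"tz":0,"yaw":-5.5}]'

```text
clock: 4.85
position: [0.4679, -0.409, 0.1043]
tool_rot: [-2.047, -2.373, -0.007]
contact_force: [-4.3, 10.7, 8.7]
width: 0.0154
finger_force: 31.4
```

```bash
python3 rel.py .4685 -.412 .101
```

```text
t 4.85 pos [ 0.4679 -0.409   0.1043] yang 8.4 tilt [-0.003  0.009 -1.   ] q [-0.74  0.5   1.63  0.01  1.02 -0.89] w 0.0154 F [-4.3 10.7  8.7]
[-3.1  0.2  3.3]
```

The handle reached its stop, as the bar skewed in the pads at the end. I'll release, rise, and look.

Emit:
servo_tool --steps '[{"gripper":40,"tx":0,"ty":0,"tz":0,"yaw":0},{"gripper":40,"tx":0,"ty":0,"tz":0,"yaw":0},{"gripper":40,"tx":0,"ty":0,"tz":-10,"yaw":0},{"gripper":40,"tx":0,"ty":0,"tz":-50,"yaw":0},{"gripper":40,"tx":0,"ty":0,"tz":-100,"yaw":0},{"gripper":40,"tx":60,"ty":20,"tz":-110,"yaw":0},{"gripper":40,"tx":60,"ty":20,"tz":-110,"yaw":0}]'

```text
clock: 5.55
position: [0.4815, -0.3491, 0.2165]
tool_rot: [2.048, 2.376, 0.003]
contact_force: [0.7, -1.1, -0.2]
width: 0.04
finger_force: 0.0
```

```bash
python3 - <<'E'
from h import *
d=get_image("top");X=cloud(d)
def q(x,y,r):
  return (X[...,2]>.092)&(X[...,2]<.112)&(abs(X[...,0]-x)<r)&(abs(X[...,1]-y)<r)
for x,y,r in[(.4685,-.412,.045),(.496,-.316,.025)]:
  m=q(x,y,r); print(m.sum(), cv2.minAreaRect(X[m][:,:2].astype(np.float32)) if m.sum()>4 else 0)
d=get_image("wrist");X=cloud(d);save(d,"w2")
for x,y,r in[(.4685,-.412,.045),(.496,-.316,.025)]:
  m=q(x,y,r); print(m.sum(), cv2.minAreaRect(X[m][:,:2].astype(np.float32)) if m.sum()>4 else 0)
E
python3 rel.py .496 -.316 .103
```

```text
2 0
16 ((0.49432188272476196, -0.3128878176212311), (0.009269660338759422, 0.008313311263918877), 14.156170845031738)
746 ((0.4683777987957001, -0.40977177023887634), (0.014086264185607433, 0.07406611740589142), 3.649109363555908)
143 ((0.495191752910614, -0.3141636252403259), (0.010056384839117527, 0.010542256757616997), 8.73223876953125)
t 5.65 pos [ 0.4808 -0.3496  0.2143] yang 8.6 tilt [ 0.001 -0.001 -1.   ] q [-0.65  0.37  1.56  0.    1.22 -0.8 ] w 0.04 F [-0.6 -0.4 -0.1]
[ 31.1  19.9 111.2]
```

View pics/w2.png

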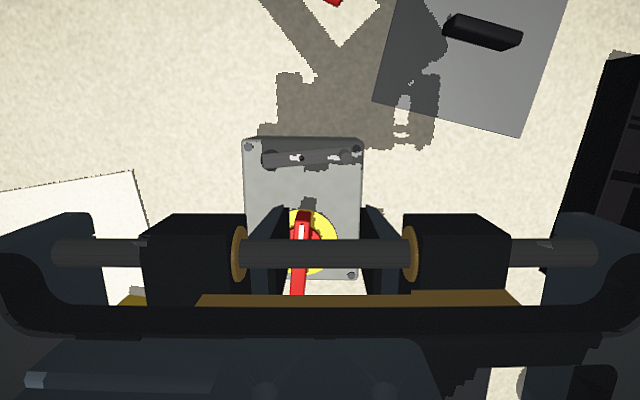

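The bar now lies at 93.6° (turned about 1.45 rad), and in the picture the hasp is still folded at (310,158). Next is the pin.

Emit:
servo_tool --steps '[{"gripper":40,"tx":33,"ty":19,"tz":40,"yaw":0},{"gripper":40,"tx":33,"ty":19,"tz":80,"yaw":0},{"gripper":40,"tx":33,"ty":19,"tz":102,"yaw":0},{"gripper":40,"tx":33,"ty":19,"tz":110,"yaw":0},{"gripper":40,"tx":33,"ty":19,"tz":110,"yaw":0},{"gripper":5,"tx":33,"ty":19,"tz":110,"yaw":0},{"gripper":5,"tx":33,"ty":19,"tz":110,"yaw":0},{"gripper":5,"tx":33,"ty":19,"tz":110,"yaw":0}]'

```text
clock: 6.45
position: [0.4948, -0.3161, 0.1043]
tool_rot: [2.05, 2.377, 0.001]
contact_force: [0.4, 0.1, 0.1]
width: 0.0189
finger_force: 0.0
```

Emit:
servo_tool --steps '[{"gripper":5,"tx":14.5,"ty":-2,"tz":0,"yaw":0},{"gripper":5,"tx":28,"ty":-7,"tz":0,"yaw":0},{"gripper":5,"tx":41,"ty":-14,"tz":0,"yaw":0},{"gripper":5,"tx":51,"ty":-24,"tz":0,"yaw":0},{"gripper":5,"tx":60,"ty":-36,"tz":0,"yaw":0},{"gripper":5,"tx":65,"ty":-50,"tz":0,"yaw":0},{"gripper":5,"tx":68,"ty":-64,"tz":0,"yaw":0},{"gripper":5,"tx":68,"ty":-74,"tz":0,"yaw":0}]'

```text
clock: 7.25
position: [0.4157, -0.2553, 0.1045]
tool_rot: [2.052, 2.369, 0.02]
contact_force: [32.9, 22.8, -11.0]
width: 0.0096
finger_force: 30.0
```

Emit:
servo_tool --steps '[{"gripper":5,"tx":0,"ty":-2,"tz":0,"yaw":0},{"gripper":5,"tx":0,"ty":-2,"tz":0,"yaw":0}]'

```text
clock: 7.45
position: [0.4159, -0.2552, 0.1044]
tool_rot: [2.053, 2.367, 0.024]
contact_force: [22.4, 18.6, -4.2]
width: 0.0097
finger_force: 30.0
```

```bash
python3 rel.py .415 -.26 .103
```

```text
t 7.45 pos [ 0.4159 -0.2552  0.1044] yang 8.1 tilt [ 0.017  0.006 -1.   ] q [-0.58  0.31  1.96  0.02  0.86 -0.74] w 0.0097 F [22.4 18.6 -4.2]
[-4.7 -1.6  1.3]
```

The hasp is pressed against its stop. I'll release, rise, and look before going to the cans.

Emit:
servo_tool --steps '[{"gripper":11,"tx":0,"ty":2,"tz":0,"yaw":0},{"gripper":36,"tx":0,"ty":2,"tz":0,"yaw":0},{"gripper":36,"tx":0,"ty":2,"tz":0,"yaw":0},{"gripper":36,"tx":0,"ty":2,"tz":-30,"yaw":0},{"gripper":36,"tx":0,"ty":2,"tz":-80,"yaw":0},{"gripper":36,"tx":40,"ty":10,"tz":-100,"yaw":0},{"gripper":56,"tx":90,"ty":10,"tz":-100,"yaw":0},{"gripper":56,"tx":110,"ty":10,"tz":-100,"yaw":0}]'

```text
clock: 8.25
position: [0.401, -0.1462, 0.2038]
tool_rot: [-2.05, -2.38, -0.001]
contact_force: [-0.4, 0.2, 0.7]
width: 0.0494
finger_force: 0.0
```

```bash
cat > look.py <<'E'
from h import *
import sys
n=sys.argv[1]; d=get_image(n);X=cloud(d)
if len(sys.argv)>2: save(d,sys.argv[2])
m=((X[...,2]>.034)&(X[...,2]<.042)).astype(np.uint8)
k,l,st,c=cv2.connectedComponentsWithStats(m)
for i in range(1,k):
    if st[i,4]>30:
        P=X[l==i][:,:2].astype(np.float32); cc,r=cv2.minEnclosingCircle(P)
        if .015<r<.024: print("can",np.round(cc,4),round(r,4),st[i,4],st[i,:4])
E
python3 look.py top top2; python3 rel.py .5013 .0046 .16
python3 - <<'E'
from h import *
X=cloud(get_image("top"))
m=(X[...,2]>.09)&(X[...,2]<.112)&(abs(X[...,0]-.415)<.03)&(abs(X[...,1]+.26)<.03);print(m.sum(),X[m].mean(0))
E
```

```text
can [0.633  0.0869] 0.0192 111 [297 172  13  12]
can [0.5549 0.0804] 0.0194 117 [299 198  13  14]
can [ 0.5444 -0.4001] 0.0157 57 [468 206   9  10]
can [0.5016 0.0047] 0.0191 118 [325 217  13  13]
can [0.4973 0.0639] 0.0194 118 [304 218  13  13]
can [ 0.3743 -0.0362] 0.0181 68 [339 262  13  14]
t 8.3 pos [ 0.4003 -0.1447  0.2034] yang 8.6 tilt [-0.001  0.002 -1.   ] q [-0.38  0.11  1.93  0.    1.09 -0.53] w 0.0529 F [-2.1  1.7 -0.4]
[132.4 122.2  43.6]
0 [nan nan nan]<stdin>:3: RuntimeWarning: Mean of empty slice.
  ret = um.true_divide(
```

View pics/top2.png

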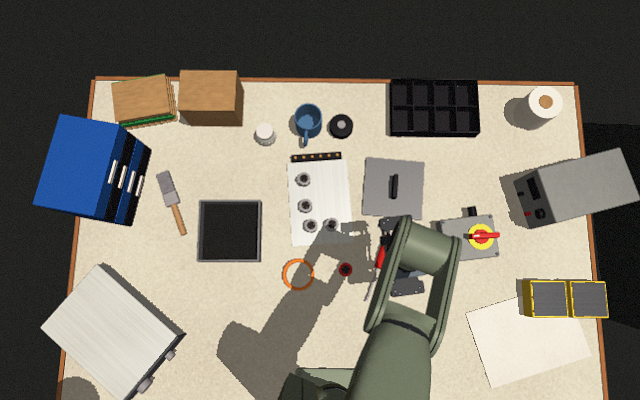

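The handle is off (bar across at (483,235)), the cans are unmoved, and the arm hides the hasp. I'll move over can 2, which clears that view.

Emit:
servo_tool --steps '[{"gripper":56,"tx":44,"ty":40,"tz":15,"yaw":0.4},{"gripper":56,"tx":80,"ty":74,"tz":30,"yaw":0.8},{"gripper":56,"tx":110,"ty":100,"tz":40,"yaw":1.1},{"gripper":56,"tx":132,"ty":122,"tz":43,"yaw":1.1},{"gripper":56,"tx":132,"ty":122,"tz":43,"yaw":1.1},{"gripper":56,"tx":132,"ty":122,"tz":43,"yaw":1.1}]'

```text
clock: 8.95
position: [0.504, -0.001, 0.1595]
tool_rot: [-2.226, -2.216, 0.002]
contact_force: [-0.9, -0.9, 0.1]
width: 0.0559
finger_force: 0.0
```

```bash
python3 rel.py .5015 .0047 .032;  python3 look.py wrist
python3 - <<'E'
from h import *
d=get_image("top");X=cloud(d)
m=(X[...,2]>.09)&(X[...,2]<.112)&(abs(X[...,0]-.415)<.03)&(abs(X[...,1]+.26)<.03);print(m.sum(),X[m].mean(0))
cv2.imwrite("pics/iso2.png",cv2.resize(d["image"][190:280,400:510],None,fx=5,fy=5))
E
```

```text
t 8.95 pos [ 0.504  -0.001   0.1595] yang -0.3 tilt [-0.001 -0.001 -1.   ] q [-0.02  0.28  1.84 -0.    1.02 -0.02] w 0.0559 F [-0.9 -0.9  0.1]
[  5.7  -2.4 127.5]
can [0.6333 0.0868] 0.0196 1686 [455  65  48  48]
can [0.5545 0.0798] 0.0193 1667 [362  73  45  48]
can [0.4974 0.0636] 0.0192 1571 [293  95  45  46]
can [0.7755 0.0607] 0.0221 367 [624  99  16  46]
can [0.5014 0.0039] 0.0191 1388 [300 165  43  43]
17 [ 0.41754962 -0.25990869  0.10110709]
```

View pics/iso2.png

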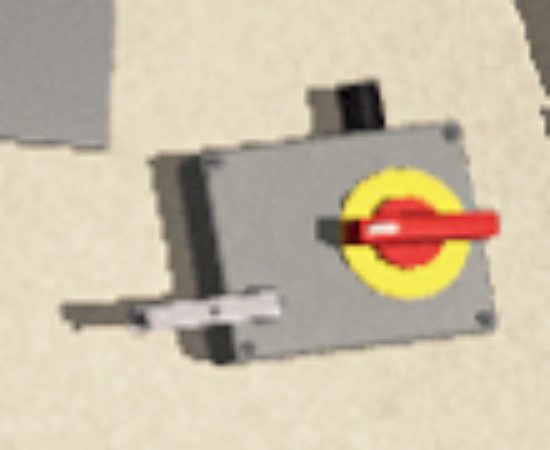

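The hasp sticks straight out (pin at (145,318)) and the handle is off. Now can 2.

Emit:
servo_tool --steps '[{"gripper":56,"tx":5,"ty":-2.5,"tz":45,"yaw":0},{"gripper":56,"tx":5,"ty":-2.5,"tz":85,"yaw":0},{"gripper":56,"tx":5,"ty":-2.5,"tz":110,"yaw":0},{"gripper":56,"tx":5,"ty":-2.5,"tz":126,"yaw":0},{"gripper":56,"tx":5,"ty":-2.5,"tz":126,"yaw":0},{"gripper":44,"tx":5,"ty":-2.5,"tz":126,"yaw":0},{"gripper":34,"tx":5,"ty":-2.5,"tz":126,"yaw":0},{"gripper":32,"tx":5,"ty":-2.5,"tz":126,"yaw":0}]'

```text
clock: 9.85
position: [0.5022, 0.0041, 0.0353]
tool_rot: [2.227, 2.213, 0.003]
contact_force: [0.9, -0.1, 2.7]
width: 0.0376
finger_force: 30.0
```

```bash
python3 rel.py; python3 -c "from h import *;print(get_state()['finger_force'])"
```

```text
t 9.85 pos [0.5022 0.0041 0.0353] yang -0.3 tilt [ 0.002 -0.    -1.   ] q [-0.01  0.43  2.   -0.    0.71 -0.01] w 0.0376 F [ 0.9 -0.1  2.7]
30.001164972782135
```

Emit:
servo_tool --steps '[{"gripper":32,"tx":0,"ty":0,"tz":-20,"yaw":0},{"gripper":32,"tx":0,"ty":0,"tz":-55,"yaw":0},{"gripper":32,"tx":0,"ty":0,"tz":-90,"yaw":0},{"gripper":32,"tx":40,"ty":2,"tz":-90,"yaw":0},{"gripper":32,"tx":85,"ty":4,"tz":-90,"yaw":0},{"gripper":32,"tx":130,"ty":6,"tz":-90,"yaw":0},{"gripper":32,"tx":175,"ty":8,"tz":-90,"yaw":0},{"gripper":32,"tx":215,"ty":9,"tz":-90,"yaw":0}]'

```text
clock: 10.65
position: [0.5118, 0.2216, 0.1249]
tool_rot: [2.227, 2.215, 0.003]
contact_force: [0.1, -0.6, -0.1]
width: 0.0373
finger_force: 30.0
```

Emit:
servo_tool --steps '[{"gripper":32,"tx":30,"ty":0,"tz":0,"yaw":0},{"gripper":32,"tx":44,"ty":0,"tz":0,"yaw":0},{"gripper":32,"tx":44,"ty":0,"tz":0,"yaw":0}]'

```text
clock: 10.95
position: [0.5119, 0.2646, 0.1243]
tool_rot: [2.225, 2.218, 0.001]
contact_force: [0.1, -0.1, -1.7]
width: 0.0377
finger_force: 30.0
```

```bash
python3 rel.py .5127 .2628 .0365
```

```text
t 10.95 pos [0.5119 0.2646 0.1243] yang -0.2 tilt [ 0.001  0.    -1.   ] q [ 0.46  0.42  1.73 -0.    1.    0.46] w 0.0377 F [ 0.1 -0.1 -1.7]
[-1.8  0.7 87.8]
```

Emit:
servo_tool --steps '[{"gripper":32,"tx":-2,"ty":1,"tz":35,"yaw":0},{"gripper":32,"tx":-2,"ty":1,"tz":65,"yaw":0},{"gripper":32,"tx":-2,"ty":1,"tz":80,"yaw":0},{"gripper":32,"tx":-2,"ty":1,"tz":85,"yaw":0},{"gripper":32,"tx":-2,"ty":1,"tz":88,"yaw":0},{"gripper":32,"tx":-2,"ty":1,"tz":88,"yaw":0}]'

```text
clock: 11.55
position: [0.5136, 0.2607, 0.037]
tool_rot: [2.228, 2.214, 0.002]
contact_force: [0.2, -0.2, -1.2]
width: 0.0373
finger_force: 30.0
```

```bash
python3 rel.py
```

```text
t 11.55 pos [0.5136 0.2607 0.037 ] yang -0.4 tilt [ 0.001  0.    -1.   ] q [ 0.45  0.52  1.82 -0.    0.8   0.46] w 0.0373 F [ 0.2 -0.2 -1.2]
```

Emit:
servo_tool --steps '[{"gripper":32,"tx":0,"ty":0,"tz":1.5,"yaw":0},{"gripper":40,"tx":0,"ty":0,"tz":1.5,"yaw":0},{"gripper":49,"tx":0,"ty":0,"tz":1,"yaw":0},{"gripper":49,"tx":0,"ty":0,"tz":0,"yaw":0},{"gripper":49,"tx":0,"ty":0,"tz":-40,"yaw":0},{"gripper":49,"tx":0,"ty":0,"tz":-90,"yaw":0},{"gripper":56,"tx":-40,"ty":-3,"tz":-110,"yaw":-1},{"gripper":56,"tx":-85,"ty":-6,"tz":-120,"yaw":-2}]'

```text
clock: 12.35
position: [0.508, 0.177, 0.1589]
tool_rot: [1.885, 2.509, 0.008]
contact_force: [0.3, -1.2, -0.5]
width: 0.0555
finger_force: 0.0
```

Emit:
servo_tool --steps '[{"gripper":56,"tx":-111,"ty":-7,"tz":0,"yaw":-9.3},{"gripper":56,"tx":-111,"ty":-7,"tz":0,"yaw":-9.3},{"gripper":56,"tx":-111,"ty":-7,"tz":0,"yaw":-9.3},{"gripper":56,"tx":-111,"ty":-7,"tz":0,"yaw":-9.3},{"gripper":56,"tx":-111,"ty":-7,"tz":0,"yaw":-9.3},{"gripper":56,"tx":-111,"ty":-7,"tz":0,"yaw":-9.3},{"gripper":56,"tx":-111,"ty":-7,"tz":0,"yaw":-9.3},{"gripper":56,"tx":-111,"ty":-7,"tz":0,"yaw":-9.3}]'

```text
clock: 13.15
position: [0.5297, 0.0676, 0.1561]
tool_rot: [0.189, 3.136, 0.0]
contact_force: [0.0, 0.6, -0.8]
width: 0.0558
finger_force: 0.0
```

```bash
python3 look.py top; python3 look.py wrist; python3 rel.py .4974 .0637 .034
```

```text
can [ 0.5441 -0.3996] 0.0154 55 [468 206   9  10]
can [0.515  0.2608] 0.019 112 [236 211  13  14]
can [0.4986 0.0647] 0.0183 98 [304 218  13  11]
can [0.5144 0.2604] 0.0198 1540 [523 130  46  44]
can [0.4965 0.0636] 0.0192 1520 [295 134  45  45]
can [0.5542 0.0801] 0.0191 1325 [323 199  42  40]
can [0.6288 0.0866] 0.0179 494 [339 277  38  18]
t 13.25 pos [0.5297 0.0677 0.1561] yang 82.7 tilt [ 0.  0. -1.] q [ 0.11  0.32  1.78  0.    1.03 -1.34] w 0.0562 F [ 0.9 -0.2  1. ]
[ 31.6  -8.1 122.1]
```

Emit:
servo_tool --steps '[{"gripper":56,"tx":32,"ty":-8,"tz":20,"yaw":-0.9},{"gripper":56,"tx":32,"ty":-8,"tz":50,"yaw":-0.9},{"gripper":56,"tx":32,"ty":-8,"tz":85,"yaw":-0.9},{"gripper":56,"tx":32,"ty":-8,"tz":110,"yaw":-0.9},{"gripper":56,"tx":32,"ty":-8,"tz":122,"yaw":-0.9},{"gripper":50,"tx":32,"ty":-8,"tz":122,"yaw":-0.9},{"gripper":42,"tx":32,"ty":-8,"tz":122,"yaw":-0.9},{"gripper":32,"tx":32,"ty":-8,"tz":122,"yaw":-0.9}]'

```text
clock: 14.05
position: [0.4981, 0.0639, 0.0353]
tool_rot: [0.002, 3.139, 0.001]
contact_force: [-0.1, 0.4, -0.5]
width: 0.0375
finger_force: 30.1
```

Emit:
servo_tool --steps '[{"gripper":32,"tx":0,"ty":0,"tz":0,"yaw":0},{"gripper":32,"tx":0,"ty":0,"tz":-10,"yaw":0},{"gripper":32,"tx":0,"ty":0,"tz":-50,"yaw":0},{"gripper":32,"tx":0,"ty":0,"tz":-90,"yaw":0}]'

```text
clock: 14.45
position: [0.4963, 0.0637, 0.1254]
tool_rot: [-0.002, -3.14, 0.0]
contact_force: [0.8, 0.1, -1.0]
width: 0.0374
finger_force: 30.0
```

```bash
python3 rel.py .4467 .2628 .0365
```

```text
t 14.45 pos [0.4963 0.0637 0.1254] yang 89.9 tilt [-0.002 -0.    -1.   ] q [ 0.1   0.31  1.9   0.    0.94 -1.47] w 0.0374 F [ 0.8  0.1 -1. ]
[ 49.6 199.1  88.9]
```

Emit:
servo_tool --steps '[{"gripper":32,"tx":12,"ty":45,"tz":0,"yaw":0},{"gripper":32,"tx":24,"ty":90,"tz":0,"yaw":0},{"gripper":32,"tx":36,"ty":135,"tz":0,"yaw":0},{"gripper":32,"tx":45,"ty":175,"tz":0,"yaw":0},{"gripper":32,"tx":50,"ty":199,"tz":0,"yaw":0},{"gripper":32,"tx":50,"ty":199,"tz":0,"yaw":0},{"gripper":32,"tx":50,"ty":199,"tz":30,"yaw":0},{"gripper":32,"tx":50,"ty":199,"tz":60,"yaw":0}]'

```text
clock: 15.25
position: [0.448, 0.2628, 0.0649]
tool_rot: [0.001, 3.138, 0.002]
contact_force: [-0.2, -0.3, -0.8]
width: 0.0376
finger_force: 30.0
```

```bash
python3 rel.py .4467 .2628 .0365
```

```text
t 15.25 pos [0.448  0.2628 0.0649] yang 90.0 tilt [ 0.003  0.001 -1.   ] q [ 0.51  0.41  1.93 -0.    0.8  -1.06] w 0.0376 F [-0.2 -0.3 -0.8]
[ 1.4 -0.  28.4]
```

Emit:
servo_tool --steps '[{"gripper":32,"tx":0,"ty":0,"tz":20,"yaw":0},{"gripper":32,"tx":0,"ty":0,"tz":26,"yaw":0},{"gripper":32,"tx":0,"ty":0,"tz":29.5,"yaw":0},{"gripper":32,"tx":0,"ty":0,"tz":29.5,"yaw":0},{"gripper":40,"tx":0,"ty":0,"tz":29.5,"yaw":0},{"gripper":49,"tx":0,"ty":0,"tz":29,"yaw":0},{"gripper":49,"tx":0,"ty":0,"tz":28,"yaw":0},{"gripper":49,"tx":0,"ty":0,"tz":-10,"yaw":0}]'

```text
clock: 16.05
position: [0.4445, 0.2612, 0.071]
tool_rot: [-0.001, -3.133, 0.007]
contact_force: [0.3, 0.1, 0.5]
width: 0.0489
finger_force: 0.0
```

Emit:
servo_tool --steps '[{"gripper":49,"tx":0,"ty":0,"tz":-50,"yaw":0},{"gripper":56,"tx":-25,"ty":-40,"tz":-80,"yaw":0},{"gripper":56,"tx":-50,"ty":-80,"tz":-80,"yaw":0},{"gripper":56,"tx":-75,"ty":-120,"tz":-80,"yaw":0},{"gripper":56,"tx":-95,"ty":-160,"tz":-80,"yaw":0},{"gripper":56,"tx":-107,"ty":-183,"tz":-80,"yaw":0},{"gripper":56,"tx":-107,"ty":-183,"tz":-80,"yaw":0},{"gripper":56,"tx":-107,"ty":-183,"tz":-80,"yaw":0}]'

```text
clock: 16.85
position: [0.5539, 0.0795, 0.1539]
tool_rot: [-0.004, -3.141, -0.001]
contact_force: [-0.0, -0.2, -0.1]
width: 0.056
finger_force: 0.0
```

```bash
python3 look.py top; python3 look.py wrist; python3 rel.py .5545 .0802 .034
```

```text
can [0.5956 0.5682] 0.0209 39 [134 182   8  14]
can [0.5476 0.0813] 0.0162 37 [299 206  12   6]
can [ 0.5437 -0.3998] 0.0161 55 [467 206  10  10]
can [0.5155 0.2598] 0.0186 101 [236 211  13  13]
can [0.4467 0.2597] 0.0194 119 [235 235  13  14]
can [ 0.3737 -0.0363] 0.0178 60 [341 263  11  13]
can [0.3956 0.3063] 0.0237 109 [584   0  56   3]
can [0.4469 0.2603] 0.0199 1837 [524  42  49  51]
can [0.5142 0.2606] 0.02 1592 [513 128  47  45]
can [0.5542 0.0803] 0.0192 1424 [305 174  43  43]
can [0.6333 0.087 ] 0.019 923 [313 269  41  26]
t 16.95 pos [0.5534 0.0806 0.154 ] yang 90.0 tilt [-0.001  0.    -1.   ] q [ 0.12  0.36  1.73  0.    1.05 -1.45] w 0.0559 F [0.4 0.2 0.5]
[ -1.2  -0.4 120. ]
```

Emit:
servo_tool --steps '[{"gripper":56,"tx":-1,"ty":0,"tz":45,"yaw":0},{"gripper":56,"tx":-1,"ty":0,"tz":85,"yaw":0},{"gripper":56,"tx":-1,"ty":0,"tz":110,"yaw":0},{"gripper":56,"tx":-1,"ty":0,"tz":120,"yaw":0},{"gripper":50,"tx":-1,"ty":0,"tz":120,"yaw":0},{"gripper":42,"tx":-1,"ty":0,"tz":120,"yaw":0},{"gripper":32,"tx":-1,"ty":0,"tz":120,"yaw":0},{"gripper":32,"tx":-1,"ty":0,"tz":120,"yaw":0}]'

```text
clock: 17.75
position: [0.5562, 0.0801, 0.0357]
tool_rot: [0.002, 3.138, 0.001]
contact_force: [-0.1, 1.9, 3.6]
width: 0.0376
finger_force: 30.0
```

Emit:
servo_tool --steps '[{"gripper":32,"tx":0,"ty":0,"tz":-10,"yaw":0},{"gripper":32,"tx":0,"ty":0,"tz":-50,"yaw":0},{"gripper":32,"tx":0,"ty":0,"tz":-90,"yaw":0},{"gripper":32,"tx":15,"ty":40,"tz":-90,"yaw":0},{"gripper":32,"tx":30,"ty":85,"tz":-90,"yaw":0},{"gripper":32,"tx":50,"ty":130,"tz":-90,"yaw":0},{"gripper":32,"tx":70,"ty":170,"tz":-90,"yaw":0},{"gripper":32,"tx":90,"ty":210,"tz":-90,"yaw":0}]'

```text
clock: 18.55
position: [0.4643, 0.2912, 0.1251]
tool_rot: [0.002, 3.14, 0.001]
contact_force: [-0.1, 0.5, -1.2]
width: 0.0371
finger_force: 30.0
```

```bash
python3 rel.py .447 .327 .0365
```

```text
t 18.55 pos [0.4643 0.2912 0.1251] yang 89.9 tilt [ 0.001  0.001 -1.   ] q [ 0.54  0.38  1.79 -0.    0.97 -1.03] w 0.0371 F [-0.1  0.5 -1.2]
[17.5 35.7 88.6]
```

Emit:
servo_tool --steps '[{"gripper":32,"tx":17,"ty":36,"tz":0,"yaw":0},{"gripper":32,"tx":17,"ty":36,"tz":10,"yaw":0},{"gripper":32,"tx":17,"ty":36,"tz":40,"yaw":0},{"gripper":32,"tx":17,"ty":36,"tz":70,"yaw":0},{"gripper":32,"tx":17,"ty":36,"tz":83,"yaw":0},{"gripper":32,"tx":17,"ty":36,"tz":88,"yaw":0},{"gripper":32,"tx":17,"ty":36,"tz":89,"yaw":0},{"gripper":32,"tx":17,"ty":36,"tz":89,"yaw":0}]'

```text
clock: 19.35
position: [0.4488, 0.3253, 0.0366]
tool_rot: [0.002, 3.141, 0.001]
contact_force: [-1.6, -1.3, 3.4]
width: 0.0372
finger_force: 30.0
```

Emit:
servo_tool --steps '[{"gripper":40,"tx":0,"ty":0,"tz":0,"yaw":0},{"gripper":49,"tx":0,"ty":0,"tz":-1,"yaw":0},{"gripper":49,"tx":0,"ty":0,"tz":-1,"yaw":0},{"gripper":49,"tx":0,"ty":0,"tz":-40,"yaw":0},{"gripper":49,"tx":0,"ty":0,"tz":-85,"yaw":0},{"gripper":56,"tx":-30,"ty":-35,"tz":-110,"yaw":0},{"gripper":56,"tx":-60,"ty":-72,"tz":-115,"yaw":0},{"gripper":56,"tx":-90,"ty":-110,"tz":-115,"yaw":0}]'

```text
clock: 20.15
position: [0.54, 0.2152, 0.1522]
tool_rot: [-0.001, 3.137, 0.003]
contact_force: [0.6, 0.3, -0.3]
width: 0.0561
finger_force: 0.0
```

Emit:
servo_tool --steps '[{"gripper":56,"tx":-30,"ty":-35,"tz":0,"yaw":0},{"gripper":56,"tx":-60,"ty":-75,"tz":0,"yaw":0},{"gripper":56,"tx":-85,"ty":-110,"tz":0,"yaw":0},{"gripper":56,"tx":-96,"ty":-130,"tz":0,"yaw":0},{"gripper":56,"tx":-96,"ty":-130,"tz":0,"yaw":0},{"gripper":56,"tx":-96,"ty":-130,"tz":0,"yaw":0}]'

```text
clock: 20.75
position: [0.6338, 0.0855, 0.1497]
tool_rot: [-0.003, -3.141, -0.001]
contact_force: [0.2, -0.0, -0.6]
width: 0.0561
finger_force: 0.0
```

```bash
python3 look.py top; python3 look.py wrist; python3 rel.py .6333 .087 .034
```

```text
can [ 0.5443 -0.4002] 0.0157 48 [468 206   9  10]
can [0.5152 0.2607] 0.0191 115 [236 211  13  14]
can [0.4477 0.3212] 0.0192 123 [213 234  14  14]
can [0.447  0.2592] 0.0191 112 [235 235  13  14]
can [ 0.3744 -0.0383] 0.0181 41 [344 262   8  14]
can [0.5141 0.2599] 0.0198 1958 [521  24  51  52]
can [0.6335 0.087 ] 0.0191 1461 [305 174  44  43]
t 20.85 pos [0.6333 0.0867 0.1499] yang 90.0 tilt [-0.001  0.    -1.   ] q [ 0.12  0.48  1.54  0.    1.12 -1.45] w 0.056 F [-0.1  0.8  0.6]
[-1.000e-01  3.000e-01  1.159e+02]
```

Emit:
servo_tool --steps '[{"gripper":56,"tx":0,"ty":0,"tz":45,"yaw":0},{"gripper":56,"tx":0,"ty":0,"tz":85,"yaw":0},{"gripper":56,"tx":0,"ty":0,"tz":107,"yaw":0},{"gripper":56,"tx":0,"ty":0,"tz":116,"yaw":0},{"gripper":50,"tx":0,"ty":0,"tz":116,"yaw":0},{"gripper":42,"tx":0,"ty":0,"tz":116,"yaw":0},{"gripper":32,"tx":0,"ty":0,"tz":116,"yaw":0},{"gripper":32,"tx":0,"ty":0,"tz":116,"yaw":0}]'

```text
clock: 21.65
position: [0.6351, 0.0861, 0.0358]
tool_rot: [0.001, 3.138, 0.002]
contact_force: [-0.2, 1.6, 3.3]
width: 0.0372
finger_force: 30.0
```

Emit:
servo_tool --steps '[{"gripper":32,"tx":0,"ty":0,"tz":-10,"yaw":0},{"gripper":32,"tx":0,"ty":0,"tz":-50,"yaw":0},{"gripper":32,"tx":0,"ty":0,"tz":-90,"yaw":0},{"gripper":32,"tx":20,"ty":40,"tz":-90,"yaw":0},{"gripper":32,"tx":40,"ty":82,"tz":-90,"yaw":0},{"gripper":32,"tx":60,"ty":124,"tz":-90,"yaw":0},{"gripper":32,"tx":80,"ty":166,"tz":-90,"yaw":0},{"gripper":32,"tx":100,"ty":205,"tz":-90,"yaw":0}]'

```text
clock: 22.45
position: [0.5333, 0.2922, 0.1251]
tool_rot: [0.002, 3.141, 0.001]
contact_force: [-0.3, 0.9, 0.0]
width: 0.0374
finger_force: 30.0
```

```bash
python3 rel.py .5135 .327 .0365
```

```text
t 22.45 pos [0.5333 0.2922 0.1251] yang 89.9 tilt [ 0.001  0.    -1.   ] q [ 0.48  0.46  1.65 -0.    1.03 -1.09] w 0.0374 F [-0.3  0.9  0. ]
[20.  34.7 88.5]
```

Emit:
servo_tool --steps '[{"gripper":32,"tx":19,"ty":35,"tz":0,"yaw":0},{"gripper":32,"tx":19,"ty":35,"tz":10,"yaw":0},{"gripper":32,"tx":19,"ty":35,"tz":40,"yaw":0},{"gripper":32,"tx":19,"ty":35,"tz":70,"yaw":0},{"gripper":32,"tx":19,"ty":35,"tz":83,"yaw":0},{"gripper":32,"tx":19,"ty":35,"tz":88,"yaw":0},{"gripper":32,"tx":19,"ty":35,"tz":89,"yaw":0},{"gripper":32,"tx":19,"ty":35,"tz":89,"yaw":0}]'

```text
clock: 23.25
position: [0.5158, 0.3253, 0.0368]
tool_rot: [0.002, 3.141, 0.001]
contact_force: [-1.3, -1.8, 4.4]
width: 0.0374
finger_force: 30.0
```

Emit:
servo_tool --steps '[{"gripper":40,"tx":0,"ty":0,"tz":0,"yaw":0},{"gripper":49,"tx":0,"ty":0,"tz":-1,"yaw":0},{"gripper":49,"tx":0,"ty":0,"tz":-1,"yaw":0},{"gripper":49,"tx":0,"ty":0,"tz":-40,"yaw":0},{"gripper":49,"tx":0,"ty":0,"tz":-85,"yaw":0},{"gripper":49,"tx":-10,"ty":-45,"tz":-125,"yaw":0},{"gripper":49,"tx":-20,"ty":-92,"tz":-135,"yaw":0},{"gripper":49,"tx":-30,"ty":-140,"tz":-140,"yaw":0}]'

```text
clock: 24.05
position: [0.5447, 0.193, 0.1764]
tool_rot: [-0.002, 3.137, 0.002]
contact_force: [0.1, -1.0, 0.9]
width: 0.0488
finger_force: 0.0
```

Emit:
servo_tool --steps '[{"gripper":45,"tx":-10,"ty":-49,"tz":0,"yaw":0},{"gripper":45,"tx":-20,"ty":-98,"tz":0,"yaw":0},{"gripper":45,"tx":-29,"ty":-147,"tz":0,"yaw":0},{"gripper":45,"tx":-38,"ty":-196,"tz":0,"yaw":0},{"gripper":45,"tx":-47,"ty":-245,"tz":0,"yaw":0.3},{"gripper":45,"tx":-56,"ty":-294,"tz":0,"yaw":0.6},{"gripper":45,"tx":-65,"ty":-335,"tz":0,"yaw":0.7},{"gripper":45,"tx":-71,"ty":-363,"tz":0,"yaw":0.7}]'

```text
clock: 24.85
position: [0.6145, -0.1727, 0.1738]
tool_rot: [0.158, 3.137, -0.001]
contact_force: [0.4, -0.3, -0.1]
width: 0.045
finger_force: 0.0
```

```bash
python3 look.py top top3; python3 - <<'E'
from h import *
for n in ["top","wrist"]:
  d=get_image(n);X=cloud(d)
  m=(X[...,2]>.036)&(X[...,2]<.052)&(abs(X[...,0]-.615)<.07)&(abs(X[...,1]+.178)<.07)
  print(n,m.sum(),X[m][:,2].mean(),cv2.minAreaRect(X[m][:,:2].astype(np.float32)) if m.sum()>4 else 0)
m=(X[...,2]>.007)&(X[...,2]<.016)&(abs(X[...,0]-.615)<.11)&(abs(X[...,1]+.178)<.11)
print(m.sum(),cv2.minAreaRect(X[m][:,:2].astype(np.float32)))
d=get_image("top");X=cloud(d)
m=(X[...,2]>.044)&(X[...,2]<.054)&(abs(X[...,0]-.48)<.12)&(abs(X[...,1]-.296)<.12)
print(m.sum(),cv2.minAreaRect(X[m][:,:2].astype(np.float32)))
E
python3 rel.py .6143 -.178 .045
```

```text
can [ 0.8754 -0.3008] 0.0234 34 [429  93   8  16]
can [ 0.5432 -0.4008] 0.0157 50 [468 206   9  10]
can [0.5147 0.3214] 0.0194 122 [214 211  14  13]
can [0.5151 0.2611] 0.0192 109 [236 211  13  14]
can [0.4478 0.3217] 0.019 116 [213 235  13  13]
can [0.4469 0.258 ] 0.0191 113 [235 235  13  13]
can [ 0.3741 -0.0341] 0.0184 64 [340 262  12  14]
top 0 nan 0
wrist 1126 0.04374725702817284 ((0.6134623885154724, -0.17833486199378967), (0.01400138158351183, 0.06926898658275604), 85.37071228027344)
21805 ((0.6004720330238342, -0.17779356241226196), (0.17538517713546753, 0.14724381268024445), 85.3855972290039)
489 ((0.479752779006958, 0.2951969504356384), (0.17368671298027039, 0.17312827706336975), 0.6262704133987427)
t 25.05 pos [ 0.6139 -0.1698  0.1735] yang 84.3 tilt [-0.001  0.001 -1.   ] q [-0.29  0.46  1.51  0.    1.17 -1.76] w 0.045 F [-1.1 -0.4 -0.4]
[ -1.3  -8.2 128.5]<stdin>:5: RuntimeWarning: Mean of empty slice.
  ret = ret.dtype.type(ret / rcount)
```

View pics/top3.png

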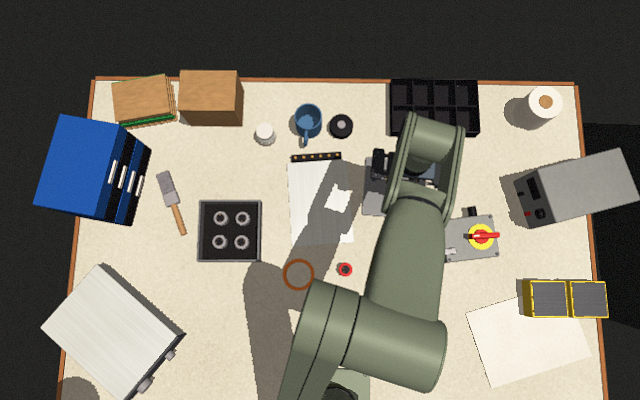

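All four cans stand in the box around (230,230), and the lid is unmoved. Now I'll grip the lid bar.

Emit:
servo_tool --steps '[{"gripper":45,"tx":0,"ty":-8.5,"tz":40,"yaw":-0.1},{"gripper":45,"tx":0,"ty":-8.5,"tz":80,"yaw":-0.1},{"gripper":45,"tx":0,"ty":-8.5,"tz":115,"yaw":-0.1},{"gripper":45,"tx":0,"ty":-8.5,"tz":131,"yaw":-0.1},{"gripper":45,"tx":0,"ty":-8.5,"tz":131,"yaw":-0.1},{"gripper":25,"tx":0,"ty":-8.5,"tz":131,"yaw":-0.1},{"gripper":8,"tx":0,"ty":-8.5,"tz":131,"yaw":-0.1},{"gripper":8,"tx":0,"ty":-8.5,"tz":131,"yaw":-0.1}]'

```text
clock: 25.85
position: [0.6143, -0.1779, 0.0446]
tool_rot: [0.132, 3.136, -0.001]
contact_force: [0.1, 0.3, -0.0]
width: 0.0242
finger_force: 0.0
```

Emit:
servo_tool --steps '[{"gripper":8,"tx":0,"ty":0,"tz":0,"yaw":0},{"gripper":8,"tx":0,"ty":0,"tz":0,"yaw":0}]'

```text
clock: 26.05
position: [0.6138, -0.1779, 0.044]
tool_rot: [0.133, 3.137, -0.0]
contact_force: [-1.0, -0.2, 3.7]
width: 0.0135
finger_force: 30.0
```

```bash
python3 rel.py .4798 .2955 .14
```

```text
t 26.05 pos [ 0.6138 -0.1779  0.044 ] yang 85.1 tilt [ 0.002 -0.    -1.   ] q [-0.3   0.59  1.65  0.    0.9  -1.79] w 0.0135 F [-1.  -0.2  3.7]
[173.6 460.4 -96.3]
```

Emit:
servo_tool --steps '[{"gripper":8,"tx":0,"ty":0,"tz":-30,"yaw":0},{"gripper":8,"tx":0,"ty":0,"tz":-70,"yaw":0},{"gripper":8,"tx":0,"ty":0,"tz":-110,"yaw":0},{"gripper":8,"tx":14,"ty":36,"tz":-116,"yaw":0},{"gripper":8,"tx":29,"ty":76,"tz":-116,"yaw":0},{"gripper":8,"tx":45,"ty":118,"tz":-116,"yaw":0},{"gripper":8,"tx":61,"ty":160,"tz":-116,"yaw":0},{"gripper":8,"tx":76,"ty":202,"tz":-116,"yaw":-0.2}]'

```text
clock: 26.85
position: [0.5535, 0.0311, 0.1588]
tool_rot: [-0.089, -3.14, -0.0]
contact_force: [-0.4, -0.1, -1.7]
width: 0.014
finger_force: 30.0
```

Emit:
servo_tool --steps '[{"gripper":8,"tx":16,"ty":42,"tz":0,"yaw":-0.1},{"gripper":8,"tx":32,"ty":84,"tz":0,"yaw":-0.2},{"gripper":8,"tx":48,"ty":126,"tz":0,"yaw":-0.3},{"gripper":8,"tx":64,"ty":168,"tz":0,"yaw":-0.4},{"gripper":8,"tx":80,"ty":206,"tz":0,"yaw":-0.5},{"gripper":8,"tx":92,"ty":240,"tz":0,"yaw":-0.5},{"gripper":8,"tx":95,"ty":256,"tz":0,"yaw":-0.5},{"gripper":8,"tx":95,"ty":256,"tz":0,"yaw":-0.5}]'

```text
clock: 27.65
position: [0.474, 0.2923, 0.1588]
tool_rot: [-0.025, 3.141, 0.0]
contact_force: [-0.1, -0.1, -1.9]
width: 0.0136
finger_force: 30.0
```

```bash
python3 rel.py .4798 .2955 .089; python3 - <<'E'
from h import *
d=get_image("wrist");X=cloud(d);save(d,"w4")
z=X[...,2]
m=(z>.12)&(z<.14)&(abs(X[...,0]-.48)<.13)&(abs(X[...,1]-.296)<.13)
P=X[m]; print(m.sum(),cv2.minAreaRect(P[:,:2].astype(np.float32)),P.min(0),P.max(0))
A=np.c_[P[:,:2],np.ones(len(P))]; print(np.linalg.lstsq(A,P[:,2],rcond=None)[0])
E
```

```text
t 27.65 pos [0.474  0.2923 0.1588] yang 90.9 tilt [ 0.  0. -1.] q [ 0.53  0.35  1.73  0.    1.06 -1.05] w 0.0136 F [-0.1 -0.1 -1.9]
[-5.8  3.1 69.8]
41205 ((0.45354849100112915, 0.2905447781085968), (0.13358384370803833, 0.17572924494743347), 0.892285943031311) [0.38575593 0.20181951 0.12235168] [0.52084239 0.37895314 0.13999045]
[-0.00062734 -0.00097179  0.12565908]
```

View pics/w4.png

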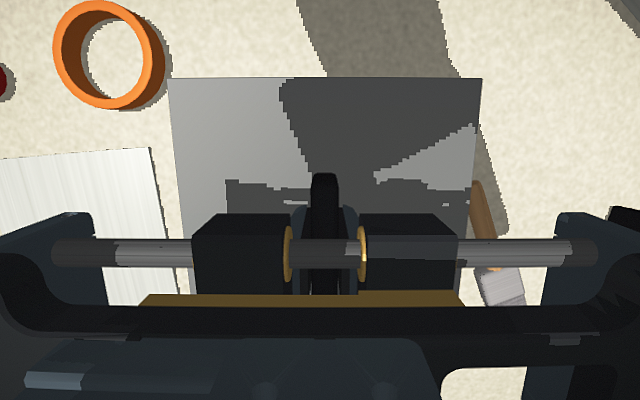

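The lid hangs level (yaw 0.9°), covering the view of the box. I'll correct about 6 and 4 mm and lower.

Emit:
servo_tool --steps '[{"gripper":8,"tx":-6,"ty":4,"tz":0,"yaw":0},{"gripper":8,"tx":-6,"ty":4,"tz":20,"yaw":0},{"gripper":8,"tx":-6,"ty":4,"tz":40,"yaw":0},{"gripper":8,"tx":-6,"ty":4,"tz":55,"yaw":0},{"gripper":8,"tx":-6,"ty":4,"tz":60,"yaw":0},{"gripper":8,"tx":-6,"ty":4,"tz":60,"yaw":0}]'

```text
clock: 28.3
position: [0.4807, 0.2937, 0.0984]
tool_rot: [0.018, -3.14, 0.001]
contact_force: [0.3, 0.3, -1.4]
width: 0.0137
finger_force: 30.0
```

```bash
python3 rel.py .4798 .2955 .088
```

```text
t 28.3 pos [0.4807 0.2937 0.0984] yang 90.7 tilt [-0.001 -0.001 -1.   ] q [ 0.53  0.43  1.79 -0.    0.93 -1.05] w 0.0137 F [ 0.3  0.3 -1.4]
[ 0.9  1.8 10.4]
```

Emit:
servo_tool --steps '[{"gripper":8,"tx":0.5,"ty":2.5,"tz":0,"yaw":0},{"gripper":8,"tx":0.5,"ty":2.5,"tz":3,"yaw":0},{"gripper":8,"tx":0.5,"ty":2.5,"tz":6,"yaw":0},{"gripper":8,"tx":0.5,"ty":2.5,"tz":8.5,"yaw":0},{"gripper":8,"tx":0.5,"ty":2.5,"tz":10,"yaw":0},{"gripper":8,"tx":0.5,"ty":2.5,"tz":11,"yaw":0},{"gripper":8,"tx":0.5,"ty":2.5,"tz":11,"yaw":0}]'

```text
clock: 29.0
position: [0.4798, 0.2974, 0.0881]
tool_rot: [-0.021, 3.141, 0.0]
contact_force: [-0.2, 0.1, -1.0]
width: 0.0142
finger_force: 30.0
```

```bash
python3 rel.py .4798 .2955 .088
```

```text
t 29.0 pos [0.4798 0.2974 0.0881] yang 90.8 tilt [ 0.  0. -1.] q [ 0.53  0.44  1.8   0.    0.91 -1.05] w 0.0142 F [-0.2  0.1 -1. ]
[-0.  -1.9  0.1]
```

Emit:
servo_tool --steps '[{"gripper":8,"tx":0,"ty":-1,"tz":1,"yaw":0},{"gripper":8,"tx":0,"ty":-1,"tz":2,"yaw":0},{"gripper":8,"tx":0,"ty":-1,"tz":2,"yaw":0},{"gripper":18,"tx":0,"ty":-1,"tz":1.5,"yaw":0},{"gripper":30,"tx":0,"ty":-1,"tz":1,"yaw":0},{"gripper":40,"tx":0,"ty":-1,"tz":0,"yaw":0},{"gripper":40,"tx":0,"ty":-1,"tz":-35,"yaw":0},{"gripper":40,"tx":0,"ty":-1,"tz":-80,"yaw":0}]'

```text
clock: 29.8
position: [0.4785, 0.2954, 0.1665]
tool_rot: [0.02, -3.136, 0.005]
contact_force: [-0.1, 0.7, 0.1]
width: 0.0403
finger_force: 0.0
```

Emit:
servo_tool --steps '[{"gripper":40,"tx":45,"ty":0,"tz":-40,"yaw":0},{"gripper":40,"tx":90,"ty":0,"tz":-60,"yaw":0},{"gripper":40,"tx":120,"ty":0,"tz":-60,"yaw":0},{"gripper":40,"tx":120,"ty":0,"tz":-60,"yaw":0}]'

```text
clock: 30.2
position: [0.3562, 0.2941, 0.2291]
tool_rot: [0.024, -3.141, -0.001]
contact_force: [0.6, 0.2, -0.3]
width: 0.04
finger_force: 0.0
```

```bash
python3 rel.py; python3 - <<'E'
from h import *
d=get_image("top");X=cloud(d);save(d,"top4")
z=X[...,2];B=(abs(X[...,0]-.48)<.12)&(abs(X[...,1]-.296)<.12)
m=(z>.049)&(z<.062)&B
P=X[m]; print(m.sum(),cv2.minAreaRect(P[:,:2].astype(np.float32)),np.median(z[m]))
A=np.c_[P[:,:2]-[.48,.296],np.ones(len(P))]; print(np.linalg.lstsq(A,P[:,2],rcond=None)[0])
m=(z>.08)&(z<.1)&B; print(m.sum(),cv2.minAreaRect(X[m][:,:2].astype(np.float32)) if m.sum() else 0,np.median(z[m]))
m=(z>.09)&(z<.112)&(abs(X[...,0]-.416)<.03)&(abs(X[...,1]+.26)<.03);print(m.sum(),X[m].mean(0))
m=(z>.092)&(z<.112)&(abs(X[...,0]-.4685)<.045)&(abs(X[...,1]+.412)<.045);print(m.sum(),cv2.minAreaRect(X[m][:,:2].astype(np.float32)) if m.sum() else 0)
E
```

```text
t 30.2 pos [0.3562 0.2941 0.2291] yang 90.9 tilt [-0.001  0.001 -1.   ] q [ 0.66  0.15  1.82  0.    1.17 -0.92] w 0.04 F [ 0.6  0.2 -0.3]
3213 ((0.48090502619743347, 0.295104056596756), (0.17588776350021362, 0.1730123609304428), 0.838697075843811) 0.05469061816199554
[-0.00075067 -0.00192531  0.05469207]
141 ((0.48066240549087524, 0.2934889495372772), (0.06934510916471481, 0.014659391716122627), 1.3000143766403198) 0.08719735932759204
16 [ 0.41781955 -0.26035266  0.10061412]
155 ((0.4679020941257477, -0.4107108414173126), (0.013751083984971046, 0.07764336466789246), 2.9257421493530273)
```

View pics/top4.png

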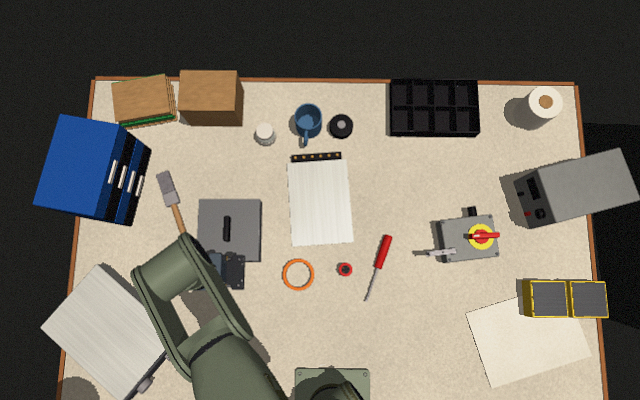

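The lid sits flat on the box: its top is at 54.7 mm (55 expected), level, and within about 2 mm of centre. The handle at (483,236) is off, the hasp at (433,252) is out, the plate is empty, and the other things on the bench look unmoved.

```bash
python3 -c "from rig import finish_job;print(finish_job())"
```

```text
the job is handed in; nothing more can be done
None
```

The job is handed in, with no pass/fail result returned: the isolator is off with its hasp out, all four cans stand upright in the carry box, and the lid sits flat on top.

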